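# Fetch the parts basket from the cleaning tank with the hook rod

## Task

Take the telescopic hook rod from its fork, reach down into the deep glass cleaning tank, hook the parts basket by its bail and lift it out, stand it flat in the drip tray, and hang the rod back in its fork. Nobody has noted how far the rod is pulled out, so feel your way: touch the basket, glass and tray only gently, keep the basket from tipping over or dropping, and never touch it with the gripper or arm. Leave the other things on the bench where they are.

Things in the scene. Friction and masses are not known exactly. Their poses are not given: they have to be found in the camera images.
- tank: Fixed square open-topped glass tank with steel rim, 90 x 90 mm outside, 80 x 80 mm inside, 130 mm tall, on a plastic foot 106 mm wide. Origin: centre of its underside, z up. The basket hangs inside on two steel ledges along the +y and -y walls (tops 59 mm above the origin, |y| from 29 mm to the wall); stops on them let it shift only about 2.5 mm in x. It lifts off straight up.
- basket: Closed steel parts basket, a box 56 (x) x 52 (y) x 32 mm with a flat lid, 0.17 to 0.34 kg. Starts hanging in the tank, axes along the tank's to 0.03 rad, underside 30 mm above the tank's. Origin: centre of its underside, z up; lid top at z = 32 mm. It hangs by lugs reaching y = +-36 mm (30 mm wide in x, z 29 to 32 mm). A rigid bail stands over the lid (bail).
- bail (a point): Peak of the basket's bail (centre of the wire), 56.5 mm above the basket's underside, over its middle. The bail is 5 mm wire in the basket's plane x = 0: legs at y = +-22 mm up to z = 45 mm, then sloping up to this peak. 22 mm of height is clear between lid and peak: a hook goes under it along the basket's x. Hooked at the peak, the basket hangs level.
- rod: Telescopic hook rod, 0.15 kg, hanging upright in the fork. Origin: centre of the underside of its square collar (30 x 30 x 4 mm), z up. Above the collar a black grip, 24 (x) x 14 (y) mm, from z = 4 to 50 mm: pinch it across y. Below, a 9 mm tube down to z = -85 mm, out of which a 5 mm wire with the hook is pulled to a length that is NOT reported (see rod_grip).
- rod_grip (a point): Point in the rod's grip, 29 mm above the collar's underside. The wire below ends in a J-hook: a foot (5 mm thick) runs from the shank towards the rod's +x; its upturned tip is 16 mm from the shank, centre to centre. Foot's underside to tip's top: 14 mm. The foot's underside is 125 to 155 mm below the rod's origin, different each time; a tight lock (60 N) keeps it so during work.
- stand: Fixed stand: base plate 110 (x) x 90 (y) x 10 mm, a frame of two thin posts (y = +-34 mm) and a crossbar at x = 40 to 52 mm, from it two level prongs (10 mm wide, tops at z = 190 mm) to x = -23 mm, a 13 mm slot between them along y = 0. Origin: on the table, z up. The rod hangs at x = y = 0, collar on the prongs, same axes: lift it 8 mm or more, draw it out to -x; hang it back likewise.
- tray: Fixed grey plastic drip tray with dark ribs painted flat on its floor, 150 (x) x 130 (y) mm, floor top 6 mm above the origin, rim 4 mm wide and 18 mm tall. Origin: centre of its underside, z up.
- oil: Bystander: closed amber jar, 34 mm across, 65 mm tall, origin centre of its underside. Leave alone.
- loupe: Bystander: black eye loupe, 36 mm across, 34 mm tall, origin centre of its underside. Leave alone.
- block: Bystander: wooden movement block 50 x 35 x 20 mm, origin centre of its underside. Leave alone.
Not all that is in view belongs to the job. What is shaped like the tray but green is not meant. There is more than one size of the basket; the one meant has the size given above.

How it is judged:
By the outcome, as a careful person would: the job done as asked, in the order asked, and still so for the second after the job is handed in, with the robot touching nothing.
It also fails if it takes over 72 s, if anything falls off the work surface, if the arm or the gripper's body presses on something with over 40 N, if the wrist force passes 120 N, or if a joint passes its speed limit or range.

## Robot

A 6-joint arm with a two-finger parallel gripper is mounted at the origin on the work surface. World frame = base frame: x ahead of the robot, y to its left, z up, the work surface at z = 0. Lengths are in mm, angles in rad, forces in N, time in s.
With the tool pointing down it reaches from about 350 to 875 mm from the base axis. Payload 4.2 kg.
Tool frame: the origin (TCP) lies midway between the tips of the shut fingers; the grasp point (between the pads) lies 19 mm behind it; z points along the fingers, y is the line along which they close (so a half turn about z gives the same grasp; the last joint's range is limited). The gripper opens to 85 mm and grips with 20 to 120 N. Pads are 22 mm wide; open, the fingers measure 114 mm over their backs; the gripper's body (76 mm by 85 mm) begins 54 mm behind the grasp point. The pads swing forward as they close: fully open they stand 13 mm farther back than shut.
Start: joints at [-1.088, 0.385, 0.008, 0, -1.194, -0.259], TCP at [138.728, -609.388, 231.312] pointing down, gripper open.
Joint ranges: [-3.14, 3.14], [-1.21, 2.06], [-1.07, 1.41], [-3.16, 2.05], [-2.99, -0.16], [-3.1, 3.1]. Speed limits (rad/s): [2.79, 2.79, 3.14, 3.14, 3.14, 3.14].

## Interface

Orientations are given as a unit quaternion [x, y, z, w].
In Python, from bench import read_state, get_image, job_done gives the robot as it stands.
- The arm moves only by the shell command python3 -m jog 'ROWS'. ROWS is JSON, a list of rows, each a list of 3 entries, a list of its own where there are three numbers: the shift along the world's x, y, z scaled (see below), then the turn, a rotation vector about the world's x, y, z scaled (see below), then the gripper's target within -1 to 1 (shut at 1, half-way at 0, fully open at -1). In form: [[[x, y, z], [wx, wy, wz], claw], ...]. A call has 1 to 20 rows; each row is the pose to reach, as a shift and turn from the pose commanded when the call began; what a row does not reach only later rows make up. The controller multiplies each number of a shift by 10 cm and each number of a turn by 120 degrees. A row lasts 1/10 s, in which the tool goes at most 50 mm and 8.59 degrees, less where a joint would pass 70% of its speed; a pose out of reach is approached as far as the arm can. A call with a number of a shift or a turn outside -1 to 1 is refused whole. A call with a gripper value outside its range is refused whole. The fingers move at their own pace and stop on an object; the grip force is fixed at half the most. Time passes only in rows, so rows that repeat a pose let the fingers close. It gives the time, the measured TCP pose, the force, the opening and the grip force at its end, in the units of the state.
- read_state(): the state, without advancing time (a new reading comes with each control period).
- get_image(name): name is "scene" or "top" or "wrist"; returns a dict with "frame" (480x640x3 uint8, red, green, blue), "range_z" (480x640 float32, mm along the optical axis (not along the pixel's ray), 0 where there is no reading), "fx", "fy", "cx", "cy" (pixels), "distortion" ([k1, k2, p1, p2, k3] as OpenCV has them; the pictures are not rectified), "R" (3x3) and "t" (3): a world point X has camera coordinates R X + t. Camera axes: x right, y down, z forward; pixel columns grow to the right and rows downward; lengths in mm; the calibration is good to about 2 mm. A picture is of the moment at which its call begins.
- job_done(): hands the job in; it is judged then, once.
The state is a dict: "clock": time; "joints": joint angles; "joint_vel": joint speeds; "joint_efforts": joint torques, N m; "position": TCP position; "ee_rot": TCP orientation; "contact_force": force on the tool from outside, world axes, zero at the start; "wrist_torque": the same for the moment, N m; "gripper_width": finger opening in mm; "grasp_force": force on a finger pad.
Only numpy, scipy, OpenCV 4.12 (cv2) and the standard library are available. Lean on these libraries where they do the work, as an engineer would, in place of code of your own. Each camera call takes 0.05 s, during which the arm holds its last target. There are 200 camera calls.

## Working session

There is one attempt and no reset: what is moved stays moved. The work goes in short steps, Python scripts to look and compute and a shell command to move; the robot and the scene stay as the last step left them, time stands still between calls to the robot, and variables do not carry over. Pictures are saved under pics/ and viewed, at most 10 in all, crops included, and the job is handed in when it is done.

```bash
mkdir -p pics; ls; cat > h.py <<'E'
import numpy as np, cv2, pickle
from bench import read_state, get_image, job_done
def grab(n,tag):
    im=get_image(n); cv2.imwrite(f'pics/{tag}.png',im['frame'][:,:,::-1]); pickle.dump(im,open(f'pics/{tag}.pkl','wb')); return im
def load(tag): return pickle.load(open(f'pics/{tag}.pkl','rb'))
def K(im): return np.array([[im['fx'],0,im['cx']],[0,im['fy'],im['cy']],[0,0,1.]])
def ray(im,px):
    p=cv2.undistortPoints(np.array(px,float).reshape(-1,1,2),K(im),np.array(im['distortion'],float)).reshape(-1,2)
    d=np.c_[p,np.ones(len(p))]; R=np.array(im['R']);t=np.array(im['t'])
    return -R.T@t, d@R   # center, dirs (world, cam z=1)
def plane(im,px,z):
    c,d=ray(im,px); return c+d*((z-c[2])/d[:,2])[:,None]
def cloud(im):
    v,u=np.mgrid[0:480,0:640]; c,d=ray(im,np.c_[u.ravel(),v.ravel()])
    r=im['range_z'].ravel(); P=c+d*r[:,None]; P[r<=0]=np.nan
    return P.reshape(480,640,3)
def tri(im1,p1,im2,p2):
    c1,d1=ray(im1,[p1]);c2,d2=ray(im2,[p2]);d1=d1[0];d2=d2[0]
    s=np.linalg.lstsq(np.c_[d1,-d2],c2-c1,rcond=None)[0]
    a=c1+s[0]*d1;b=c2+s[1]*d2; return (a+b)/2,np.linalg.norm(a-b)
def pix(im,X):
    R=np.array(im['R']);return cv2.projectPoints(np.array(X,float).reshape(-1,1,3),cv2.Rodrigues(R)[0],np.array(im['t'],float),K(im),np.array(im['distortion'],float))[0].reshape(-1,2)
E
python3 - <<'E'
from h import *
for n in('scene','top'):
    im=grab(n,n); print(n,im['fx'],-np.array(im['R']).T@im['t'],np.array(im['R'])[2])
s=read_state();print(s)
E
```

```text
pics
scene 516.2683988226178 [1294.65193563  -18.15765256  884.12357886] [-0.73346463 -0.03121072 -0.6790107 ]
top 612.2835301765858 [ 393.34666838  -62.06448656 1792.91704399] [ 0.06545928  0.01754158 -0.99770105]
{'clock': 0.1, 'joints': array([-1.08838627e+00,  3.85504734e-01,  6.76431363e-03, -4.16483372e-04,
       -1.19402409e+00, -2.58633404e-01]), 'joint_vel': array([ 0.00014277, -0.00291657,  0.00341756,  0.00174544, -0.00106908,
        0.00173112]), 'joint_efforts': array([-1.09729677e-03, -3.93317628e+01,  1.88930207e+01,  4.19787973e+00,
       -2.54356099e-03,  9.51826649e-06]), 'position': array([ 138.6111744 , -608.89851808,  230.31930941]), 'ee_rot': array([-1.11578634e-01,  9.93755102e-01,  9.87399745e-04, -1.75917759e-04]), 'contact_force': array([-0.2963756 , -0.37604149,  0.24423525]), 'wrist_torque': array([ 0.03017247, -0.00462202,  0.00881833]), 'grasp_force': 0.0, 'gripper_width': 85.74135448266951}
```

View pics/scene.png

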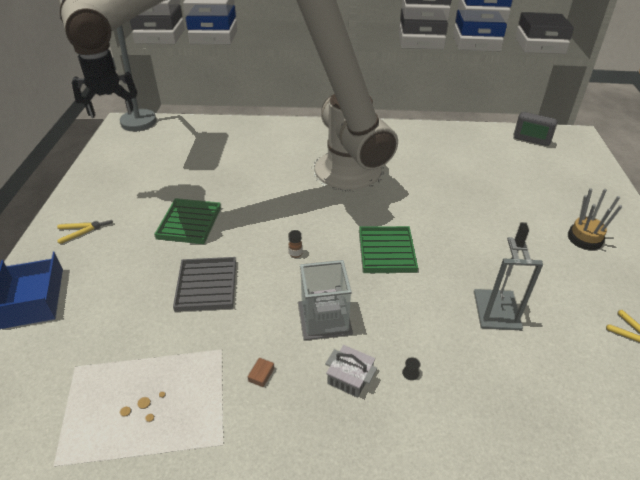

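View pics/top.png

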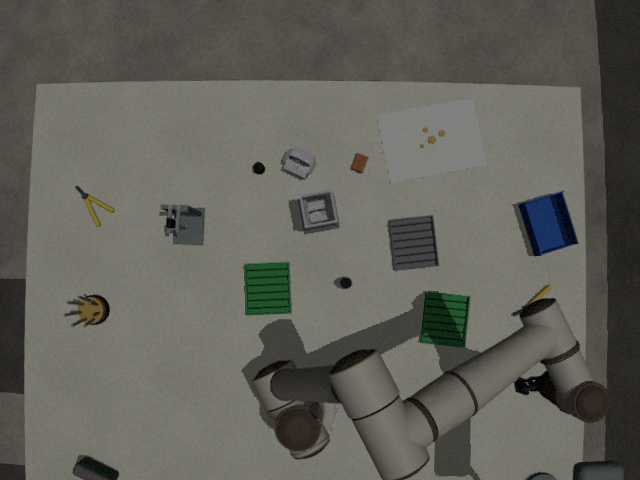

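The scene view shows the stand with the rod at (520,270), the tank with its basket at (326,295), the grey tray at (206,283), and a decoy basket outside the tank at (350,370). In the top view the stand is at (185,222), the tank at (320,212) and the grey tray at (413,242).

```bash
python3 - <<'E'
from h import *
def boxes(P,m,F,name):
    Q=P[m]; xy=Q[:,:2].astype(np.float32)
    r=cv2.minAreaRect(xy); print(name,len(Q),'rect',np.round(r[0],1),np.round(r[1],1),round(r[2],1),'z',np.round(np.percentile(Q[:,2],[5,50,95]),1),'ctr',Q.mean(0).round(1))
for n in('top','scene'):
    im=load(n);P=cloud(im);z=P[...,2];hsv=cv2.cvtColor(im['frame'],cv2.COLOR_RGB2HSV)
    v,u=np.mgrid[0:480,0:640]
    if n=='top': W={'tank':(290,180,350,240),'stand':(150,195,212,250),'tray':(382,208,445,276)}
    else: W={'tank':(290,250,362,340),'stand':(470,215,550,330),'tray':(165,250,245,315)}
    for k,(a,b,c,d) in W.items():
        w=(u>=a)&(u<c)&(v>=b)&(v<d)&~np.isnan(z)
        hs=z[w]; print(n,k,np.histogram(hs,bins=np.arange(-15,260,10))[0])
        for lo,hi in {'tank':[(122,138)],'stand':[(5,15),(182,199),(215,250)],'tray':[(13,25),(4,12)]}[k]:
            m=w&(z>lo)&(z<hi)
            if m.sum()>5: boxes(P,m,im,f'{n} {k} {lo}-{hi}')
E
```

```text
top tank [ 254 1655  518   31   18   29   52  416  164   39   37   25   18   35
  266   32    0    0    0    0    0    0    0    0    0    0    0]
top tank 122-138 315 rect [577.1 -45.4] [92.8 92.2] 11.2 z [124.4 130.2 136. ] ctr [575.6 -45.5 130.2]
top stand [ 240 1657  883  102    2   11   19    6   11   10    7    3    4    9
    7    4    8    6    4   31  237   40   12   13   12   47    6]
top stand 5-15 883 rect [544.7 363.9] [161.3 186.6] 0.8 z [ 5.4  9.1 13.9] ctr [532.8 343.4   9.3]
top stand 182-199 288 rect [538.1 337.7] [72.9 78.1] 0.5 z [184.3 190.8 196.3] ctr [550.1 335.8 190.7]
top stand 215-250 78 rect [522.3 338.3] [14.5 24.8] 88.7 z [221.  238.5 246.8] ctr [522.3 337.3 235.9]
top tray [ 239 2164 1575  271   18    0    0    0    0    0    0    0    0    0
    0    0    0    0    0    0    0    0    0    0    0    0    0]
top tray 13-25 402 rect [ 492.5 -320.2] [159.4 175.6] 2.1 z [13.3 16.6 22.8] ctr [ 492.4 -324.1   17.1]
top tray 4-12 1639 rect [ 495.5 -323.6] [196.9 184.1] 0.6 z [ 4.3  7.  11.2] ctr [ 494.4 -325.     7.3]
scene tank [   0 2643  520  165  161  140 
[... 337 characters left out ...]
 40   42   45   75    0]
scene stand 5-15 1465 rect [391.2 392.6] [198.  440.1] 75.5 z [ 5.5 10.7 13.7] ctr [520.8 346.   10.3]
scene stand 182-199 514 rect [539.9 338.9] [77.8 78.9] 89.5 z [185.8 191.1 196.4] ctr [554.9 336.4 191.1]
scene stand 215-250 162 rect [524.6 339.4] [14.2 28.5] 84.1 z [216.7 233.3 242.1] ctr [528.9 337.3 232. ]
scene tray [   0 2455 2266  465    0    0    0    0    0    0    0    0    0    0
    0    0    0    0    0    0    0    0    0    0    0    0    0]
scene tray 13-25 546 rect [ 492.4 -323.2] [157.4 129.8] 6.7 z [13.5 18.1 21.3] ctr [ 497.1 -324.7   17.8]
scene tray 4-12 2405 rect [ 470.8 -331.3] [208.2 185.5] 9.0 z [ 4.5  7.1 10.4] ctr [ 490.3 -324.4    7.2]
```

```bash

python3 -m jog '[[[0.5,0.5,0.5],[0,0,-0.05],-1],[[1,1,1],[0,0,-0.107],-1],[[1,1,1],[0,0,-0.107],-1]]'
python3 -m jog '[[[0.5,0.5,0.35],[0,0,0],-1],[[1,1,0.7],[0,0,0],-1],[[1,1,0.7],[0,0,0],-1]]'
python3 -m jog '[[[0.4,0.5,0],[0,0,0],-1],[[0.8,1,0],[0,0,0],-1],[[0.8,1,0],[0,0,0],-1]]'
python3 -m jog '[[[0.3,0.5,0],[0,0,0],-1],[[0.6,1,0],[0,0,0],-1],[[0.6,1,0],[0,0,0],-1]]'
python3 -m jog '[[[0.1,0.5,0],[0,0,0],-1],[[0.2,1,0],[0,0,0],-1],[[0.2,1,0],[0,0,0],-1]]'
python3 -m jog '[[[0,0.3,0],[0,0,0],-1],[[0,0.6,0],[0,0,0],-1],[[0,0.6,0],[0,0,0],-1],[[0,0.6,0],[0,0,0],-1],[[0,0.6,0],[0,0,0],-1]]'
python3 - <<'E'
from h import *
im=grab('wrist','w1');s=read_state();R=np.array(im['R']);print(im['fx'],-R.T@im['t'],R.round(3),s['position'],s['ee_rot'],s['joints'])
E
```

```text
clock: 0.4
position: [225.8, -521.6, 318.0]
ee_rot: [0.002, 1.0, 0.001, -0.001]
contact_force: [1.6, -0.9, -0.3]
gripper_width: 85.1
grasp_force: 0.0
clock: 0.7
position: [321.2, -426.1, 385.1]
ee_rot: [0.0, 1.0, 0.0, -0.0]
contact_force: [1.0, -0.7, 0.5]
gripper_width: 85.7
grasp_force: 0.0
clock: 1.0
position: [401.8, -325.0, 384.2]
ee_rot: [-0.001, 1.0, 0.0, 0.0]
contact_force: [-0.1, -0.7, 0.2]
gripper_width: 85.4
grasp_force: 0.0
clock: 1.3
position: [461.8, -224.5, 383.8]
ee_rot: [-0.002, 1.0, 0.001, -0.0]
contact_force: [-0.5, -1.4, 1.3]
gripper_width: 85.2
grasp_force: 0.0
clock: 1.6
position: [481.0, -123.4, 383.9]
ee_rot: [-0.003, 1.0, 0.001, -0.0]
contact_force: [0.3, 0.5, -0.1]
gripper_width: 85.1
grasp_force: 0.0
clock: 2.1
position: [480.3, -68.4, 384.3]
ee_rot: [0.001, 1.0, -0.0, -0.0]
contact_force: [1.4, -1.4, 0.0]
gripper_width: 85.3
grasp_force: 0.0
341.2129020705682 [396.53763293 -69.1811371  527.72195019] [[ 0.001  1.    -0.   ]
 [ 0.947 -0.001  0.322]
 [ 0.322 -0.001 -0.947]] [480.27648286 -68.56266719 384.30932277] [ 8.14791705e-04  9.99999647e-01 -6.93733913e-05 -1.93278001e-04] [ 1.93894059e-01  6.82081445e-02 -3.19758508e-02  6.16404065e-05
 -1.47101843e+00 -1.76632612e+00]
```

View pics/w1.png

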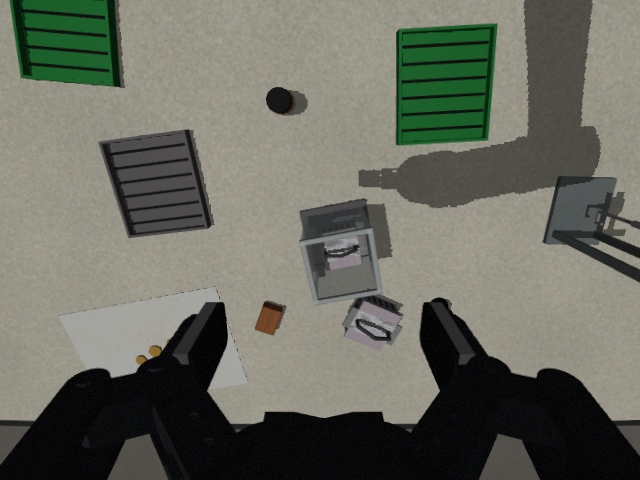

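The wrist view shows the tank rim at about (340,265). The basket's bail at (342,250) runs along world y, so the basket's x is near world x. The tray is at (155,183), and the stand's base and posts are at (580,210).

```bash
python3 - <<'E'
from h import *
im=load('w1');P=cloud(im);z=P[...,2];v,u=np.mgrid[0:480,0:640]
gray=cv2.cvtColor(im['frame'],cv2.COLOR_RGB2GRAY)
w=(u>295)&(u<388)&(v>198)&(v<305)
def rect(m,n):
    Q=P[m]; r=cv2.minAreaRect(Q[:,:2].astype(np.float32)); print(n,m.sum(),np.round(r[0],1),np.round(r[1],1),round(r[2],2),Q.mean(0).round(1))
rect(w&(z>124)&(z<137),'rim')
print(np.histogram(z[w],bins=np.arange(-10,150,10)))
w2=(u>322)&(u<365)&(v>236)&(v<272)
rect(w2&(z>57)&(z<68),'lid')
m=w2&(z>74)&(z<95);rect(m,'bail');Q=P[m]
if m.sum()>5:
    d=np.linalg.svd(Q[:,:2]-Q[:,:2].mean(0))[2][0];print('bail dir',np.degrees(np.arctan2(d[1],d[0])),np.percentile(z[m],[5,50,95]))
t=(u>95)&(u<216)&(v>125)&(v<242)
rect(t&(z>14)&(z<22),'tray rim')
rect(t&(z>3)&(z<10)&(gray<90),'tray floor')
cv2.imwrite('pics/w1c.png',cv2.resize(im['frame'][190:345,280:430,::-1],None,fx=4,fy=3.8,interpolation=cv2.INTER_CUBIC))
E
```

```text
rim 1575 [574.2 -45.4] [93.  92.1] 11.12 [572.1 -45.7 130.4]
(array([ 506, 2603,  207,  173,  150,  248,  391, 1641,  390,  446,  395,
        416,  429,  550, 1171]), array([-10,   0,  10,  20,  30,  40,  50,  60,  70,  80,  90, 100, 110,
       120, 130, 140]))
lid 1099 [584.5 -39.7] [56.5 61.5] 1.26 [581.4 -38.8  62.7]
bail 115 [574.6 -44.1] [ 5.8 46.6] 13.14 [573.7 -43.4  83.4]
bail dir 101.56774547292633 [77.55772922 83.80222741 89.0046794 ]
tray rim 1312 [ 490.2 -324.5] [150.2 132.3] 6.85 [ 488.1 -326.7   18.2]
tray floor 7153 [ 490.1 -321.7] [147.4 131. ] 6.89 [ 488.1 -326.3    7. ]
```

```bash

python3 -m jog '[[[0,0.5,0],[0,0,0],-1],[[0,1,0],[0,0,0],-1],[[0,1,0],[0,0,0],-1]]' >/dev/null
python3 -m jog '[[[0,0.5,0],[0,0,0],-1],[[0,1,0],[0,0,0],-1],[[0,1,0],[0,0,0],-1]]' >/dev/null
python3 -m jog '[[[0,0.5,0],[0,0,0],-1],[[0,1,0],[0,0,0],-1],[[0,1,0],[0,0,0],-1]]' > /dev/null
python3 -m jog '[[[0,0.5,0],[0,0,0],-1],[[0,1,0],[0,0,0],-1],[[0,1,0],[0,0,0],-1],[[0,1,0],[0,0,0],-1],[[0,1,0],[0,0,0],-1]]'
python3 - <<'E'
from h import *
im=grab('wrist','w2');s=read_state();print(s['position'],s['ee_rot'],s['joints'])
P=cloud(im);z=P[...,2]
for lo,hi in((5,15),(184,197),(197,230),(234,246)):
    m=(z>lo)&(z<hi)&(P[...,0]>440)&(P[...,0]<620)&(P[...,1]>270)&(P[...,1]<420)
    if m.sum()>5:
        Q=P[m];r=cv2.minAreaRect(Q[:,:2].astype(np.float32));print(lo,m.sum(),np.round(r[0],1),np.round(r[1],1),round(r[2],1),Q.mean(0).round(1))
E
```

```text
clock: 3.55
position: [481.0, 330.8, 384.6]
ee_rot: [0.001, 1.0, -0.0, 0.0]
contact_force: [0.5, -0.6, 0.1]
gripper_width: 85.4
grasp_force: 0.0
[480.89690137 330.67223268 384.9750547 ] [1.08420784e-03 9.99999372e-01 1.00067432e-04 2.66077350e-04] [ 8.79869097e-01  2.50609835e-01  1.90774396e-01  2.83622271e-04
 -1.51046784e+00 -2.45285087e+00]
5 3048 [532.2 339.1] [ 89. 110.] 89.0 [519.2 337.7  10.7]
184 1785 [536.8 338.4] [76.1 76.2] 88.8 [544.2 337.9 191.6]
197 178 [515.8 334.9] [11.  21.5] 46.7 [512.1 338.1 214.6]
234 392 [522.  338.6] [14.  24.2] 88.7 [521.1 338.5 240.2]
```

View pics/w2.png

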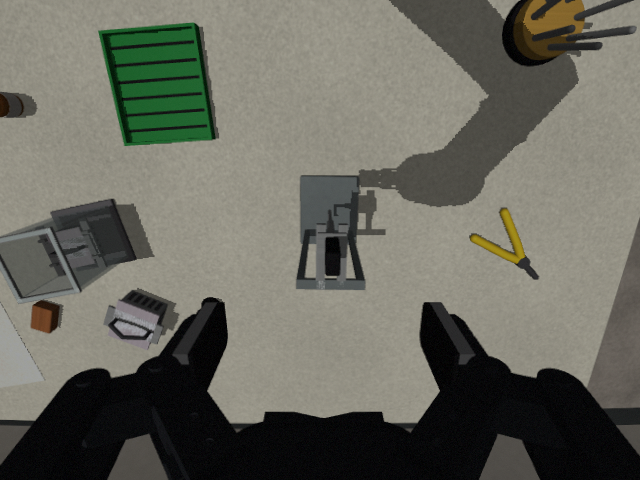

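The wrist view shows the stand centred at (330,240), with the rod's black grip at (333,257) lying along world x. Measured grip: (522, 338.6), top 240, yaw -1.2°.

```bash

python3 -m jog '[[[0.41,0.08,0],[0,0,-0.01],-1],[[0.41,0.08,-0.5],[0,0,-0.01],-1],[[0.41,0.08,-1],[0,0,-0.01],-1],[[0.41,0.08,-1],[0,0,-0.01],-1],[[0.41,0.08,-1],[0,0,-0.01],-1],[[0.41,0.08,-1],[0,0,-0.01],-1]]'
python3 - <<'E'
from h import *
im=grab('wrist','w3');print(read_state()['position'])
P=cloud(im);z=P[...,2];v,u=np.mgrid[0:480,0:640]
m=(z>234)&(z<246)&(P[...,0]>490)&(P[...,0]<550)&(P[...,1]>320)&(P[...,1]<360)
Q=P[m];r=cv2.minAreaRect(Q[:,:2].astype(np.float32));print(m.sum(),np.round(r[0],1),np.round(r[1],1),round(r[2],1),Q.mean(0).round(1))
E
```

```text
clock: 4.2
position: [523.3, 341.0, 289.3]
ee_rot: [0.011, 1.0, 0.002, 0.003]
contact_force: [0.8, -0.0, 1.2]
gripper_width: 85.5
grasp_force: 0.0
[523.12069215 341.25563774 289.26449623]
872 [522.2 338.3] [13.8 24.3] 89.0 [521.  338.5 240.3]
```

```bash

python3 -m jog '[[[0,0,-0.3],[0,0,0],-1],[[0,0,-0.5],[0,0,0],-1],[[0,0,-0.6],[0,0,0],-1],[[0,0,-0.6],[0,0,0],-1],[[0,0,-0.6],[0,0,0],-1]]'
python3 -c "
from h import *
for i in range(2): grab('wrist','t');s=read_state();print(s['position'],s['ee_rot'])"
```

```text
clock: 4.75
position: [522.3, 341.1, 226.6]
ee_rot: [0.01, 1.0, 0.001, 0.002]
contact_force: [-0.8, -0.2, 0.9]
gripper_width: 85.3
grasp_force: 0.0
[522.31103915 341.03580747 226.67437986] [0.01046314 0.99994334 0.00121459 0.00153982]
[522.19361364 340.96334703 226.48029953] [0.01046368 0.9999436  0.00115979 0.00140162]
```

```bash

python3 -m jog '[[[0,-0.025,-0.12],[0,0,0],-1],[[0,-0.025,-0.25],[0,0,0],-1],[[0,-0.025,-0.25],[0,0,0],-1],[[0,-0.025,-0.25],[0,0,0],-1]]'
python3 -m jog '[[[0,0,0],[0,0,0],0.2],[[0,0,0],[0,0,0],0.5],[[0,0,0],[0,0,0],1],[[0,0,0],[0,0,0],1],[[0,0,0],[0,0,0],1],[[0,0,0],[0,0,0],1],[[0,0,0],[0,0,0],1],[[0,0,0],[0,0,0],1],[[0,0,0],[0,0,0],1],[[0,0,0],[0,0,0],1]]'
```

```text
clock: 5.25
position: [521.2, 337.5, 198.6]
ee_rot: [0.011, 1.0, -0.001, -0.0]
contact_force: [-0.9, 0.2, 0.5]
gripper_width: 85.4
grasp_force: 0.0
clock: 6.25
position: [521.5, 338.0, 199.7]
ee_rot: [0.011, 1.0, 0.0, 0.0]
contact_force: [-0.3, 0.9, 1.8]
gripper_width: 13.1
grasp_force: 59.7
```

```bash

python3 -m jog '[[[0,0,0.08],[0,0,0],1],[[0,0,0.16],[0,0,0],1],[[0,0,0.2],[0,0,0],1],[[0,0,0.2],[0,0,0],1],[[0,0,0.2],[0,0,0],1]]'
python3 -m jog '[[[-0.2,0,0],[0,0,0],1],[[-0.4,0,0],[0,0,0],1],[[-0.6,0,0],[0,0,0],1],[[-0.8,0,0],[0,0,0],1],[[-1,0,0],[0,0,0],1],[[-1,0,0],[0,0,0],1],[[-1,0,0],[0,0,0],1],[[-1,0,0],[0,0,0],1]]'
python3 - <<'E'
from h import *
a=grab('scene','s2');s=read_state();print(s['position'],s['ee_rot'],s['contact_force'],s['gripper_width'])
g=s['position']+[0,0,19]
for h in(125+29,155+29): print(pix(a,[g-[0,0,h]]))
c=pix(a,[g-[0,0,130]])[0].astype(int);print(c)
cr=a['frame'][c[1]-70:c[1]+50,c[0]-60:c[0]+60,::-1];cv2.imwrite('pics/s2c.png',cv2.resize(cr,None,fx=5,fy=5,interpolation=cv2.INTER_CUBIC))
E
```

```text
clock: 6.75
position: [521.2, 337.6, 219.4]
ee_rot: [0.011, 1.0, -0.0, -0.0]
contact_force: [0.1, -0.7, -1.9]
gripper_width: 13.5
grasp_force: 59.4
clock: 7.55
position: [422.0, 337.9, 219.4]
ee_rot: [0.011, 1.0, -0.0, 0.0]
contact_force: [0.5, 0.5, -1.7]
gripper_width: 13.2
grasp_force: 59.5
[422.02781519 337.83597587 219.27821116] [ 1.09059448e-02  9.99940525e-01 -7.34234089e-05  3.27034322e-05] [ 0.2893091   0.5859207  -2.02578275] 13.146294984046046
[[494.64227162 248.83593796]]
[[491.68444118 258.25741047]]
[497 241]
```

View pics/s2c.png

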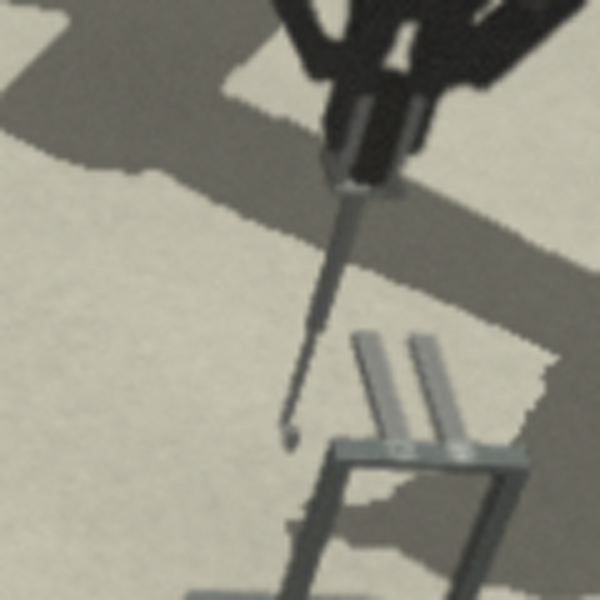

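The rod is held clear of the fork, and the hook is at crop (290,438), which is scene pixel (495,258).

```bash

python3 -m jog '[[[0,0,0.3],[0,0,0],1],[[0,0,0.6],[0,0,0],1],[[0,-0.1,0.9],[0,0,0],1],[[0,-0.3,1],[0,0,0],1],[[0,-0.6,1],[0,0,0],1],[[0,-1,1],[0,0,0],1],[[0,-1,1],[0,0,0],1]]' >/dev/null
python3 -m jog '[[[0.1,-0.3,0],[0,0,0.03],1],[[0.2,-0.6,0],[0,0,0.06],1],[[0.3,-1,0],[0,0,0.11],1],[[0.3,-1,0],[0,0,0.11],1]]' >/dev/null
python3 -m jog '[[[0.1,-0.3,0],[0,0,0],1],[[0.2,-0.6,0],[0,0,0],1],[[0.3,-1,0],[0,0,0],1],[[0.3,-1,0],[0,0,0],1]]'
python3 -m jog '[[[0.2,-0.3,0],[0,0,0],1],[[0.4,-0.6,0],[0,0,0],1],[[0.6,-0.8,0],[0,0,0],1],[[0.6,-0.87,0],[0,0,0],1],[[0.6,-0.87,0],[0,0,0],1],[[0.6,-0.87,0],[0,0,0],1],[[0.6,-0.87,0],[0,0,0],1]]'
python3 - <<'E'
from h import *
a=grab('wrist','w4');b=grab('scene','s4');s=read_state();print(s['position'],s['ee_rot'],s['contact_force'],s['gripper_width'])
t=s['position'];
for L in(125,155):
  print(pix(a,[t-[0,0,9.7+L]]),pix(b,[t-[0,0,9.7+L]]))
c1=a['frame'][150:400,200:480,::-1]; q=pix(b,[t-[0,0,130]])[0].astype(int);print(q)
c2=b['frame'][q[1]-70:q[1]+80,q[0]-75:q[0]+75,::-1]
cv2.imwrite('pics/s4c.png',np.hstack([cv2.resize(c1,(448,400),interpolation=cv2.INTER_CUBIC),cv2.resize(c2,(350,400)[:1]+(400,),interpolation=cv2.INTER_CUBIC)]))
E
```

```text
clock: 9.1
position: [481.5, 34.3, 318.3]
ee_rot: [-0.102, 0.995, -0.0, -0.001]
contact_force: [-0.4, 0.4, -1.6]
gripper_width: 13.0
grasp_force: 59.9
clock: 9.8
position: [540.9, -48.4, 319.6]
ee_rot: [-0.105, 0.994, 0.0, 0.0]
contact_force: [0.1, -0.8, -0.8]
gripper_width: 13.2
grasp_force: 60.0
[541.02838872 -48.42054441 319.77777668] [-1.05010401e-01  9.94471073e-01  1.11400509e-04  2.95734401e-04] [ 0.41829688  0.98931914 -0.41496597] 13.425363557206877
[[323.92184352 224.08143407]] [[323.62406105 246.03409142]]
[[323.85561636 214.76508341]] [[323.54723741 256.86507741]]
[323 244]
```

View pics/s4c.png

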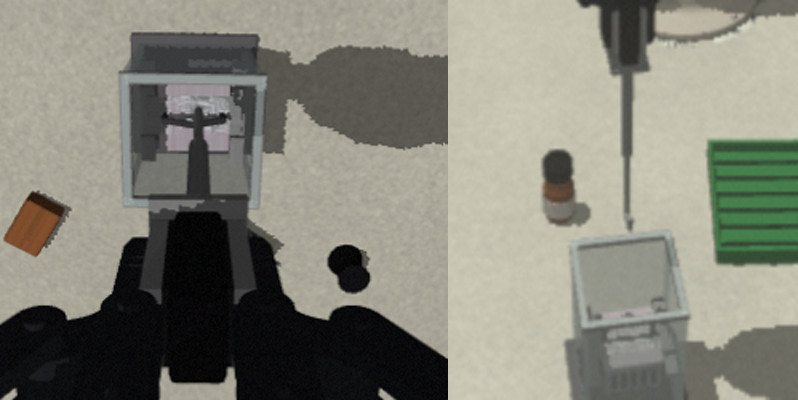

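Left (wrist): the tank is squared up with the tool, the bail is at crop (198,115) on the lid, and the rod tube hangs in front of it. Right (scene): the hook is at crop (629,225), just above the tank's robot-side rim.

```bash
python3 - <<'E'
from h import *
t=np.array([541,-48.4,319.7]);th=np.radians(12.05);e=np.array([np.cos(th),np.sin(th),0]);n=np.array([-e[1],e[0],0])
def loc(P): d=P-t; return np.stack([d@e,d@n,P[...,2]],-1)
for tag in('w4','s4'):
    im=load(tag);P=cloud(im);L=loc(P);z=P[...,2]
    near=(abs(L[...,0])<35)&(abs(L[...,1])<20)
    for lo,hi in((138,165),(150,160),(160,180),(180,200),(200,225),(225,270),(270,300)):
        m=near&(z>lo)&(z<hi)
        if m.sum()>2:print(tag,lo,hi,m.sum(),np.median(L[m],0).round(1),L[m].min(0).round(1),L[m].max(0).round(1))
    m=(abs(L[...,0]-33)<16)&(abs(L[...,1])<40)&(z>73)&(z<96)
    if m.sum()>3:
        Q=P[m][:,:2];r=cv2.minAreaRect(Q.astype(np.float32));print(tag,'bail',m.sum(),'loc',np.median(L[m],0).round(1),np.round(r[0],1),np.round(r[1],1),round(r[2],1))
        top=m&(z>84);print(L[top].mean(0),L[m].min(0),L[m].max(0))
    m=(z>126)&(z<135)&(abs(L[...,0]-35)<65)&(abs(L[...,1])<65)
    print(tag,'rim',m.sum(),L[m].min(0).round(1),L[m].max(0).round(1), cv2.minAreaRect(P[m][:,:2].astype(np.float32)))
E
```

```text
w4 160 180 23 [-1.60e+00  1.00e-01  1.74e+02] [ -2.1  -1.7 166.1] [ -0.7   1.9 179.6]
w4 180 200 38 [ -1.5   0.  191.7] [ -2.   -2.5 180.7] [  0.8   2.5 199.4]
w4 200 225 52 [ -1.5  -0.  210.1] [ -2.7  -2.4 200.5] [  0.3   2.4 224.4]
w4 225 270 302 [-3.200e+00 -1.000e-01  2.502e+02] [ -4.3  -4.7 225.6] [  0.4   4.3 269.9]
w4 270 300 157 [-3.300e+00 -2.000e-01  2.783e+02] [ -4.2  -4.4 270. ] [ -0.3   4.1 287.6]
w4 bail 203 loc [33.1  7.3 82.3] [572.2 -37.1] [31.1 62.9] 11.3
[33.75540345  9.8364796  87.77765079] [ 17.7934489  -26.90716437  73.19667596] [48.84905377 36.18381565 95.98639764]
w4 rim 1882 [-14.2 -50.8 126.1] [ 79.9  42.4 133.1] ((574.1387939453125, -45.616703033447266), (93.1828384399414, 92.34483337402344), 11.198987007141113)
s4 160 180 32 [  9.3  -0.4 172.4] [  0.9  -2.2 164.7] [ 21.8   2.2 179.3]
s4 180 200 21 [  4.   -0.2 190.3] [  2.1  -2.2 180.3] [  6.5   2.4 199.8]
s4 200 225 29 [  4.8  -0.4 212.9] [  1.7  -2.3 200.1] [  7.7   2.1 224.7]
s4 225 270 88 [  6.2  -0.8 248.9] [  1.7  -4.5 227.8] [  8.9   3.6 269.6]
s4 270 300 62 [  5.8  -1.1 285.7] [-1.000e-01 -4.600e+00  2.709e+02] [ 10.7   3.3 299.7]
s4 bail 18 loc [25.7 36.3 88.4] [569.3 -25. ] [12.7 48. ] 34.9
[27.48727972 22.8563634  90.49301532] [17.33779255 -7.06344128 73.01695841] [38.89158221 36.76965902 95.66061402]
s4 rim 564 [-14.5 -50.5 126. ] [ 83.6  42.8 134.7] ((575.7969360351562, -44.933204650878906), (97.48593139648438, 92.34525299072266), 10.81705093383789)
```

```bash
python3 - <<'E'
from h import *
im=load('s4');t=np.array([541,-48.4,319.7]);th=np.radians(12.05);e=np.array([np.cos(th),np.sin(th),0])
g=cv2.cvtColor(im['frame'],cv2.COLOR_RGB2GRAY).astype(int)
q=pix(im,[t+e*18-[0,0,155]])[0];print(q)
u0,v0=int(q[0]),int(q[1])
print(g[v0-14:v0+10,u0-5:u0+7])
for L in(140,143,146,149,152): print(L,pix(im,[t+e*19.4-[0,0,9.7+L-1]])[0],'tiptop',pix(im,[t+e*16.9-[0,0,9.7+L-14]])[0])
E
python3 -m jog '[[[0.05,-0.02,-0.1],[0,0,0],1],[[0.05,-0.02,-0.2],[0,0,0],1],[[0.05,-0.02,-0.2],[0,0,0],1],[[0.05,-0.02,-0.2],[0,0,0],1]]'
```

```text
[325.06798252 259.58096791]
[[194 192 190 138  98 113 172 189 193 194 196 194]
 [190 190 187 137  96 114 173 190 191 193 194 194]
 [192 190 187 144 100 112 173 191 193 192 192 191]
 [195 192 187 143 100 112 173 190 193 193 193 193]
 [193 194 189 140 100 111 171 187 191 192 192 188]
 [194 196 189 140 102 113 176 190 191 191 190 189]
 [190 192 188 142 103 115 174 191 191 192 193 195]
 [188 190 186 140 100 113 170 190 191 189 191 191]
 [191 190 185 141 107 114 167 185 188 190 191 193]
 [188 189 184 157 139 137 172 187 191 194 195 194]
 [188 190 188 157 133 146 154 175 189 190 190 191]
 [186 187 191 165 136 127 120 145 182 188 189 189]
 [189 191 194 184 140 101  95 142 182 190 191 189]
 [188 189 191 188 150 108 101 167 186 190 191 191]
 [189 187 189 185 154 112 106 170 190 190 191 190]
 [189 189 189 190 183 145 137 176 186 187 185 185]
 [190 188 186 186 182 174 165 171 174 173 171 164]
 [172 166 165 168 172 173 172 171 171 171 168 167]
 [169 167 167 167 160 160 156 154 148 136 128 122]
 [130 121 121 116 112 107 102 105 101 101 102 108]
 [102 100 107 110 114 118 117 127 131 138 141 141]
 [143 141 142 144 143 146 144 145 145 145 143 144]
 [146 147 148 146 146 146 147 145 144 146 146 146]
 [147 149 147 148 146 147 148 145 145 146 145 145]]
140 [325.20817635 257.79518799] tiptop [325.04456781 252.18428422]
143 [325.19716614 258.87891886] tiptop [325.03381546 253.28677329]
146 [325.1861985  259.95833526] tiptop [325.02310493 254.38485123]
149 [325.1752732  261.03346133] tiptop [325.012436   255.47854284]
152 [325.16439    262.10432106] tiptop [325.00180844 256.56787271]
clock: 10.3
position: [546.2, -51.3, 298.8]
ee_rot: [-0.104, 0.995, -0.0, -0.001]
contact_force: [0.5, 0.5, -1.0]
gripper_width: 13.5
grasp_force: 60.0
```

```bash

python3 -m jog '[[[0,0.005,-0.15],[0,0,0],1],[[0,0.005,-0.3],[0,0,0],1],[[0,0.005,-0.45],[0,0,0],1],[[0,0.005,-0.55],[0,0,0],1],[[0,0.005,-0.58],[0,0,0],1],[[0,0.005,-0.58],[0,0,0],1]]'
python3 -m jog '[[[0,0,-0.04],[0,0,0],1],[[0,0,-0.08],[0,0,0],1],[[0,0,-0.12],[0,0,0],1],[[0,0,-0.16],[0,0,0],1],[[0,0,-0.18],[0,0,0],1],[[0,0,-0.18],[0,0,0],1],[[0,0,-0.18],[0,0,0],1],[[0,0,-0.18],[0,0,0],1]]'
python3 - <<'E'
from h import *
a=grab('wrist','w5');b=grab('scene','s5');s=read_state();print(s['position'],s['ee_rot'],s['contact_force'],s['wrist_torque'])
q=pix(b,[[574,-45,90]])[0].astype(int);print(q)
c1=a['frame'][130:280,260:410,::-1]
c2=b['frame'][q[1]-50:q[1]+50,q[0]-50:q[0]+50,::-1]
cv2.imwrite('pics/s5c.png',np.hstack([cv2.resize(c1,(400,400),interpolation=cv2.INTER_CUBIC),cv2.resize(c2,(400,400),interpolation=cv2.INTER_CUBIC)]))
E
```

```text
clock: 10.9
position: [546.5, -50.8, 241.5]
ee_rot: [-0.104, 0.995, -0.0, -0.0]
contact_force: [0.3, 0.4, -1.5]
gripper_width: 13.5
grasp_force: 60.0
clock: 11.7
position: [546.5, -50.7, 223.7]
ee_rot: [-0.104, 0.995, -0.0, 0.0]
contact_force: [0.5, -0.4, -1.5]
gripper_width: 13.0
grasp_force: 60.0
[546.51988925 -50.72588804 223.6709341 ] [-1.04391077e-01  9.94536299e-01 -1.35739968e-05  2.31277809e-04] [ 0.12410625  0.08747378 -0.81817308] [ 0.01951124 -0.01358885  0.00109181]
[324 290]
```

View pics/s5c.png

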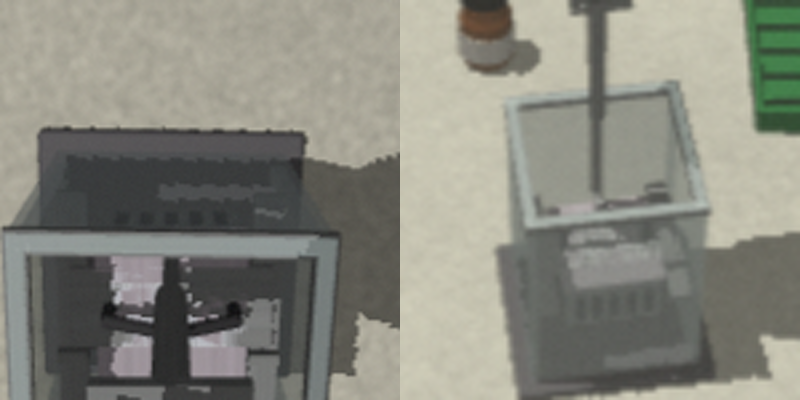

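Wrist (left): the bail legs are at crop (108,312) and (236,312), and the rod at x=170 is centred between them. The scene view (right) shows the rod inside the tank, clear of the glass.

```bash

python3 -m jog '[[[0,0,-0.01],[0,0,0],1],[[0,0,-0.02],[0,0,0],1],[[0,0,-0.03],[0,0,0],1],[[0,0,-0.03],[0,0,0],1],[[0,0,-0.03],[0,0,0],1]]'
python3 -m jog '[[[0.02,0.004,0],[0,0,0],1],[[0.04,0.008,0],[0,0,0],1],[[0.06,0.013,0],[0,0,0],1],[[0.08,0.017,0],[0,0,0],1],[[0.08,0.017,0],[0,0,0],1]]'
python3 -m jog '[[[0.02,0.004,0],[0,0,0],1],[[0.04,0.008,0],[0,0,0],1],[[0.06,0.013,0],[0,0,0],1],[[0.06,0.013,0],[0,0,0],1]]'
python3 -m jog '[[[0.02,0.004,0],[0,0,0],1],[[0.04,0.008,0],[0,0,0],1],[[0.06,0.013,0],[0,0,0],1],[[0.06,0.013,0],[0,0,0],1],[[0.06,0.013,0],[0,0,0],1]]'
python3 -c "
from h import *
grab('wrist','w6');s=read_state();print(s['position'],s['contact_force'],s['wrist_torque'])"
```

```text
clock: 12.3
position: [546.4, -50.7, 220.4]
ee_rot: [-0.104, 0.995, -0.0, -0.0]
contact_force: [0.1, -0.6, -2.0]
gripper_width: 13.2
grasp_force: 60.0
clock: 12.8
position: [554.7, -49.0, 220.4]
ee_rot: [-0.104, 0.995, -0.0, 0.0]
contact_force: [0.3, 0.4, -1.7]
gripper_width: 13.3
grasp_force: 60.0
clock: 13.2
position: [560.7, -47.6, 220.4]
ee_rot: [-0.104, 0.995, -0.0, 0.0]
contact_force: [0.5, -0.1, -2.1]
gripper_width: 13.2
grasp_force: 60.0
clock: 13.7
position: [566.4, -46.4, 220.4]
ee_rot: [-0.104, 0.995, 0.0, -0.0]
contact_force: [0.4, 0.8, -0.7]
gripper_width: 13.3
grasp_force: 60.0
[566.35256322 -46.4315225  220.41490208] [-0.63440992  0.11398048 -1.03602121] [-0.02009068  0.01893263  0.00790026]
```

```bash

python3 -m jog '[[[0,0,0.02],[0,0,0],1],[[0,0,0.04],[0,0,0],1],[[0,0,0.06],[0,0,0],1],[[0,0,0.08],[0,0,0],1],[[0,0,0.09],[0,0,0],1],[[0,0,0.1],[0,0,0],1],[[0,0,0.11],[0,0,0],1],[[0,0,0.11],[0,0,0],1]]'
python3 -m jog '[[[0,0,0.005],[0,0,0],1],[[0,0,0.01],[0,0,0],1],[[0,0,0.015],[0,0,0],1],[[0,0,0.02],[0,0,0],1],[[0,0,0.025],[0,0,0],1],[[0,0,0.03],[0,0,0],1],[[0,0,0.03],[0,0,0],1]]'
python3 -m jog '[[[0,0,0.005],[0,0,0],1],[[0,0,0.01],[0,0,0],1],[[0,0,0.015],[0,0,0],1],[[0,0,0.02],[0,0,0],1],[[0,0,0.025],[0,0,0],1],[[0,0,0.03],[0,0,0],1],[[0,0,0.03],[0,0,0],1],[[0,0,0.03],[0,0,0],1]]'
python3 - <<'E'
from h import *
a=grab('wrist','w7');b=grab('scene','s7')
for i in range(2): s=read_state();print(s['position'],s['contact_force'],s['wrist_torque'])
c1=a['frame'][130:280,260:410,::-1];q=(324,290)
c2=b['frame'][q[1]-60:q[1]+40,q[0]-50:q[0]+50,::-1]
cv2.imwrite('pics/s7c.png',np.hstack([cv2.resize(c1,(400,400),interpolation=cv2.INTER_CUBIC),cv2.resize(c2,(400,400),interpolation=cv2.INTER_CUBIC)]))
P=cloud(a)
m=(abs(P[...,0]-574)<35)&(abs(P[...,1]+45)<35)&(P[...,2]>55)&(P[...,2]<76);print(np.histogram(P[m][:,2],bins=np.arange(55,77,2)))
P=cloud(load('w5'))
m=(abs(P[...,0]-574)<35)&(abs(P[...,1]+45)<35)&(P[...,2]>55)&(P[...,2]<76);print(np.histogram(P[m][:,2],bins=np.arange(55,77,2)))
E
```

```text
clock: 14.55
position: [566.5, -46.4, 231.6]
ee_rot: [-0.104, 0.995, -0.0, 0.0]
contact_force: [-0.5, -0.3, -2.2]
gripper_width: 13.7
grasp_force: 60.0
clock: 15.25
position: [566.4, -46.4, 234.6]
ee_rot: [-0.104, 0.995, 0.0, 0.0]
contact_force: [-0.3, 0.6, -2.1]
gripper_width: 13.4
grasp_force: 60.0
clock: 16.05
position: [566.3, -46.4, 237.4]
ee_rot: [-0.104, 0.995, 0.0, -0.0]
contact_force: [0.2, 0.6, -4.1]
gripper_width: 13.3
grasp_force: 59.8
[566.33481033 -46.41839491 237.37109491] [-0.35324729  0.92096481 -4.24334196] [ 0.01876333  0.04263055 -0.05160451]
[566.33481033 -46.41839491 237.37109491] [-0.35324729  0.92096481 -4.24334196] [ 0.01876333  0.04263055 -0.05160451]
(array([  11,   17,  151,   62, 2082, 1041,   20,   13,   14,   16]), array([55, 57, 59, 61, 63, 65, 67, 69, 71, 73, 75]))
(array([   6,   26,  115, 1392,  873,   73,   14,   10,    6,   10]), array([55, 57, 59, 61, 63, 65, 67, 69, 71, 73, 75]))
```

View pics/s7c.png

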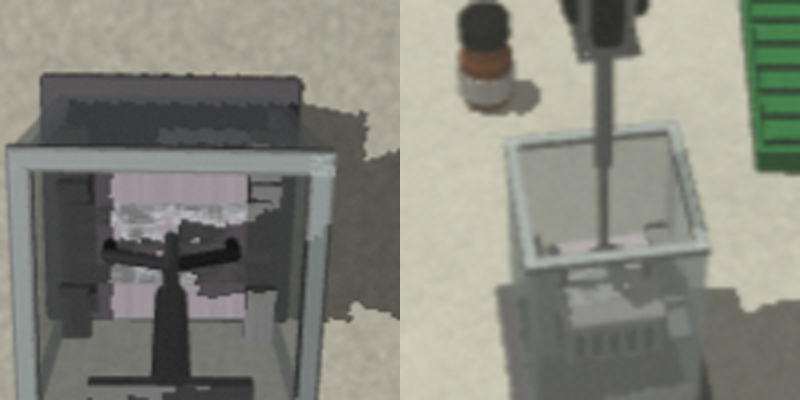

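The bail is seated in the hook (left, crop (170,260)). The lid has risen about 2 mm and the force went up by about 2.5 N, so the basket is hanging. Lifting it slowly now.

```bash

python3 -m jog '[[[0,0,0.01],[0,0,0],1],[[0,0,0.03],[0,0,0],1],[[0,0,0.06],[0,0,0],1],[[0,0,0.09],[0,0,0],1],[[0,0,0.12],[0,0,0],1],[[0,0,0.15],[0,0,0],1],[[0,0,0.18],[0,0,0],1],[[0,0,0.21],[0,0,0],1],[[0,0,0.24],[0,0,0],1],[[0,0,0.27],[0,0,0],1],[[0,0,0.3],[0,0,0],1],[[0,0,0.33],[0,0,0],1],[[0,0,0.36],[0,0,0],1],[[0,0,0.38],[0,0,0],1],[[0,0,0.39],[0,0,0],1],[[0,0,0.4],[0,0,0],1],[[0,0,0.4],[0,0,0],1]]'
python3 - <<'E'
from h import *
a=grab('wrist','w8');s=read_state();print(s['position'],s['contact_force'],s['wrist_torque'])
P=cloud(a);L=P-s['position'];z=P[...,2]
m=(abs(P[...,0]-574)<40)&(abs(P[...,1]+45)<45)&(z>95)&(z<110);print(m.sum())
r=cv2.minAreaRect(P[m][:,:2].astype(np.float32));print(r)
A=np.c_[P[m][:,:2]-[574,-45],np.ones(m.sum())];print(np.linalg.lstsq(A,P[m][:,2],rcond=None)[0])
E
```

```text
clock: 17.85
position: [566.4, -46.4, 277.5]
ee_rot: [-0.104, 0.995, 0.0, 0.0]
contact_force: [0.1, 1.3, -4.1]
gripper_width: 13.3
grasp_force: 59.8
[566.35422281 -46.43177647 277.40312677] [-0.6549901   1.01421264 -3.15688567] [-0.00075644  0.00095002  0.00747655]
3744
((571.8861083984375, -46.06715393066406), (85.90743255615234, 80.43034362792969), 10.986419677734375)
[-3.30489131e-03 -4.55412620e-03  1.04466207e+02]
```

```bash

python3 -m jog '[[[0,0,0.02],[0,0,0],1],[[0,0,0.06],[0,0,0],1],[[0,0,0.11],[0,0,0],1],[[0,0,0.16],[0,0,0],1],[[0,0,0.21],[0,0,0],1],[[0,0,0.26],[0,0,0],1],[[0,0,0.31],[0,0,0],1],[[0,0,0.36],[0,0,0],1],[[0,0,0.41],[0,0,0],1],[[0,0,0.46],[0,0,0],1],[[0,0,0.51],[0,0,0],1],[[0,0,0.56],[0,0,0],1],[[0,0,0.61],[0,0,0],1],[[0,0,0.66],[0,0,0],1],[[0,0,0.71],[0,0,0],1],[[0,0,0.76],[0,0,0],1],[[0,0,0.8],[0,0,0],1],[[0,0,0.83],[0,0,0],1],[[0,0,0.85],[0,0,0],1],[[0,0,0.85],[0,0,0],1]]'
python3 - <<'E'
from h import *
a=grab('wrist','w9');s=read_state();print(s['position'],s['contact_force'])
P=cloud(a);z=P[...,2]
print(np.histogram(z[(abs(P[...,0]-574)<40)&(abs(P[...,1]+45)<45)],bins=np.arange(150,215,4)))
m=(abs(P[...,0]-574)<40)&(abs(P[...,1]+45)<45)&(z>184)&(z<196);print(m.sum())
r=cv2.minAreaRect(P[m][:,:2].astype(np.float32));print(r)
A=np.c_[P[m][:,:2]-[574,-45],np.ones(m.sum())];print(np.linalg.lstsq(A,P[m][:,2],rcond=None)[0])
E
```

```text
clock: 19.9
position: [566.5, -46.4, 362.7]
ee_rot: [-0.104, 0.995, -0.0, 0.0]
contact_force: [0.8, -0.1, -3.2]
gripper_width: 13.4
grasp_force: 59.8
[566.37705245 -46.42757077 362.44509423] [ 0.06415353  0.27913797 -3.63366765]
(array([   0,    0,    1,   39,   33,   41,   40,   47,    3, 1708, 1579,
         12,   11,   43,   91,  100]), array([150, 154, 158, 162, 166, 170, 174, 178, 182, 186, 190, 194, 198,
       202, 206, 210, 214]))
3292
((574.6695556640625, -44.79658508300781), (58.90117645263672, 72.05834197998047), 13.439165115356445)
[-7.18905024e-04 -8.94201787e-04  1.89964456e+02]
```

```bash

python3 -m jog '[[[-0.006,-0.02,0],[0,0,0],1],[[-0.015,-0.05,0],[0,0,0],1],[[-0.027,-0.09,0],[0,0,0],1],[[-0.042,-0.14,0],[0,0,0],1],[[-0.06,-0.2,0],[0,0,0],1],[[-0.082,-0.27,0],[0,0,0],1],[[-0.106,-0.35,0],[0,0,0],1],[[-0.133,-0.44,0],[0,0,0],1],[[-0.164,-0.54,0],[0,0,0],1],[[-0.194,-0.64,0],[0,0,0],1],[[-0.224,-0.74,0],[0,0,0],1],[[-0.254,-0.84,0],[0,0,0],1],[[-0.285,-0.94,0],[0,0,0],1]]'
python3 -m jog '[[[-0.03,-0.1,0],[0,0,0],1],[[-0.06,-0.2,0],[0,0,0],1],[[-0.09,-0.3,0],[0,0,0],1],[[-0.12,-0.4,0],[0,0,0],1],[[-0.15,-0.5,0],[0,0,0],1],[[-0.18,-0.6,0],[0,0,0],1],[[-0.21,-0.7,0],[0,0,0],1],[[-0.24,-0.8,0],[0,0,0],1],[[-0.27,-0.9,0],[0,0,0],1],[[-0.3,-1,0],[0,0,0],1]]'
python3 -m jog '[[[-0.03,-0.1,0],[0,0,0],1],[[-0.06,-0.2,0],[0,0,0],1],[[-0.09,-0.3,0],[0,0,0],1],[[-0.12,-0.4,0],[0,0,0],1],[[-0.15,-0.5,0],[0,0,0],1],[[-0.18,-0.59,0],[0,0,0],1],[[-0.2,-0.67,0],[0,0,0],1],[[-0.22,-0.73,0],[0,0,0],1],[[-0.235,-0.78,0],[0,0,0],1],[[-0.247,-0.82,0],[0,0,0],1],[[-0.255,-0.845,0],[0,0,0],1],[[-0.258,-0.855,0],[0,0,0],1],[[-0.258,-0.855,0],[0,0,0],1],[[-0.258,-0.855,0],[0,0,0],1],[[-0.258,-0.855,0],[0,0,0],1]]'
python3 - <<'E'
from h import *
a=grab('wrist','w10');s=read_state();print(s['position'],s['contact_force'])
P=cloud(a);z=P[...,2]
m=(abs(P[...,0]-490)<45)&(abs(P[...,1]+324)<50)&(z>184)&(z<196);print(m.sum())
r=cv2.minAreaRect(P[m][:,:2].astype(np.float32));print(r)
A=np.c_[P[m][:,:2]-[490,-324],np.ones(m.sum())];print(np.linalg.lstsq(A,P[m][:,2],rcond=None)[0])
m=(abs(P[...,0]-490)<110)&(abs(P[...,1]+324)<110)&(z>14)&(z<23);r=cv2.minAreaRect(P[m][:,:2].astype(np.float32));print(r)
E
```

```text
clock: 21.25
position: [537.6, -141.3, 362.5]
ee_rot: [-0.104, 0.995, -0.0, 0.0]
contact_force: [-0.8, -1.2, -3.6]
gripper_width: 13.4
grasp_force: 59.6
clock: 22.25
position: [507.6, -241.3, 362.4]
ee_rot: [-0.104, 0.995, -0.0, -0.0]
contact_force: [0.4, -0.6, -4.0]
gripper_width: 13.5
grasp_force: 59.6
clock: 23.75
position: [482.2, -325.8, 362.5]
ee_rot: [-0.105, 0.995, 0.0, 0.0]
contact_force: [-0.1, -0.2, -5.5]
gripper_width: 12.9
grasp_force: 59.7
[ 482.16122988 -325.74524411  362.49409547] [ 0.21970299  0.46735837 -4.23991872]
3306
((490.7104797363281, -323.85101318359375), (58.526100158691406, 72.04414367675781), 12.03187084197998)
[ 7.68918501e-03 -1.40516374e-03  1.89720480e+02]
((489.6651611328125, -324.1238708496094), (150.17503356933594, 130.5451202392578), 6.938605785369873)
```

```bash

python3 -m jog '[[[0,0,-0.02],[0,0,0],1],[[0,0,-0.05],[0,0,0],1],[[0,0,-0.1],[0,0,0],1],[[0,0,-0.16],[0,0,0],1],[[0,0,-0.23],[0,0,0],1],[[0,0,-0.3],[0,0,0],1],[[0,0,-0.37],[0,0,0],1],[[0,0,-0.44],[0,0,0],1],[[0,0,-0.51],[0,0,0],1],[[0,0,-0.58],[0,0,0],1],[[0,0,-0.65],[0,0,0],1],[[0,0,-0.72],[0,0,0],1],[[0,0,-0.79],[0,0,0],1],[[0,0,-0.86],[0,0,0],1],[[0,0,-0.92],[0,0,0],1],[[0,0,-0.97],[0,0,0],1],[[0,0,-1],[0,0,0],1]]' 
python3 -m jog '[[[0,0,-0.03],[0,0,0],1],[[0,0,-0.07],[0,0,0],1],[[0,0,-0.12],[0,0,0],1],[[0,0,-0.17],[0,0,0],1],[[0,0,-0.22],[0,0,0],1],[[0,0,-0.27],[0,0,0],1],[[0,0,-0.32],[0,0,0],1],[[0,0,-0.37],[0,0,0],1],[[0,0,-0.4],[0,0,0],1],[[0,0,-0.42],[0,0,0],1],[[0,0,-0.43],[0,0,0],1],[[0,0,-0.44],[0,0,0],1],[[0,0,-0.45],[0,0,0],1],[[0,0,-0.46],[0,0,0],1],[[0,0,-0.46],[0,0,0],1]]'
python3 -m jog '[[[0,0,-0.007],[0,0,0],1],[[0,0,-0.014],[0,0,0],1],[[0,0,-0.021],[0,0,0],1],[[0,0,-0.028],[0,0,0],1],[[0,0,-0.035],[0,0,0],1],[[0,0,-0.042],[0,0,0],1],[[0,0,-0.049],[0,0,0],1],[[0,0,-0.056],[0,0,0],1],[[0,0,-0.063],[0,0,0],1],[[0,0,-0.07],[0,0,0],1],[[0,0,-0.08],[0,0,0],1],[[0,0,-0.08],[0,0,0],1],[[0,0,-0.08],[0,0,0],1]]'
python3 - <<'E'
from h import *
a=grab('wrist','w11');s=read_state();print(s['position'],s['contact_force'])
P=cloud(a);z=P[...,2]
m=(abs(P[...,0]-490)<45)&(abs(P[...,1]+324)<50)&(z>30)&(z<48);print(m.sum())
r=cv2.minAreaRect(P[m][:,:2].astype(np.float32));print(r)
A=np.c_[P[m][:,:2]-[490,-324],np.ones(m.sum())];print(np.linalg.lstsq(A,P[m][:,2],rcond=None)[0],np.median(P[m][:,2]))
E
```

```text
clock: 25.5
position: [482.0, -325.9, 261.9]
ee_rot: [-0.104, 0.995, 0.0, -0.0]
contact_force: [0.2, -0.1, -4.2]
gripper_width: 13.4
grasp_force: 59.7
clock: 27.0
position: [482.0, -325.9, 216.4]
ee_rot: [-0.104, 0.995, 0.0, -0.0]
contact_force: [0.8, -0.4, -3.7]
gripper_width: 12.9
grasp_force: 59.6
clock: 28.3
position: [482.1, -326.0, 208.5]
ee_rot: [-0.104, 0.995, -0.0, 0.0]
contact_force: [-0.1, -0.3, -1.7]
gripper_width: 13.7
grasp_force: 59.9
[ 482.16516441 -325.96589725  208.54994145] [ 0.46749296  0.35772264 -1.73528523]
3353
((490.4942626953125, -324.0884704589844), (58.59417724609375, 72.07190704345703), 12.318719863891602)
[7.40155240e-03 1.28186447e-03 3.87971655e+01] 38.811370577838886
```

```bash

python3 -m jog '[[[0,0,-0.02],[0,0,0],1],[[0,0,-0.04],[0,0,0],1],[[0,0,-0.06],[0,0,0],1],[[0,0,-0.08],[0,0,0],1],[[0,0,-0.1],[0,0,0],1],[[0,0,-0.1],[0,0,0],1],[[0,0,-0.1],[0,0,0],1]]'
python3 -m jog '[[[-0.02,-0.004,0],[0,0,0],1],[[-0.04,-0.008,0],[0,0,0],1],[[-0.06,-0.013,0],[0,0,0],1],[[-0.08,-0.017,0],[0,0,0],1],[[-0.08,-0.017,0],[0,0,0],1]]'
python3 -m jog '[[[-0.02,-0.004,0],[0,0,0],1],[[-0.04,-0.008,0],[0,0,0],1],[[-0.06,-0.013,0],[0,0,0],1],[[-0.08,-0.017,0],[0,0,0],1],[[-0.1,-0.021,0],[0,0,0],1],[[-0.12,-0.025,0],[0,0,0],1],[[-0.15,-0.031,0],[0,0,0],1],[[-0.15,-0.031,0],[0,0,0],1],[[-0.15,-0.031,0],[0,0,0],1]]'
python3 - <<'E'
from h import *
a=grab('wrist','w12');b=grab('scene','s12');s=read_state();print(s['position'],s['contact_force'])
P=cloud(a);z=P[...,2]
m=(abs(P[...,0]-490)<45)&(abs(P[...,1]+324)<50)&(z>30)&(z<48);print(m.sum())
r=cv2.minAreaRect(P[m][:,:2].astype(np.float32));print(r)
m=(abs(P[...,0]-490)<45)&(abs(P[...,1]+324)<50)&(z>55)&(z<66);print(np.median(P[m],0))
q=pix(b,[[490,-324,50]])[0].astype(int)
c1=a['frame'][130:330,220:420,::-1]
c2=b['frame'][q[1]-60:q[1]+40,q[0]-50:q[0]+50,::-1]
cv2.imwrite('pics/s12c.png',np.hstack([cv2.resize(c1,(400,400),interpolation=cv2.INTER_CUBIC),cv2.resize(c2,(400,400),interpolation=cv2.INTER_CUBIC)]))
E
```

```text
clock: 29.05
position: [482.1, -325.9, 198.4]
ee_rot: [-0.104, 0.995, 0.0, -0.0]
contact_force: [0.3, -1.0, -2.1]
gripper_width: 13.2
grasp_force: 59.9
clock: 29.55
position: [473.8, -327.7, 198.6]
ee_rot: [-0.104, 0.995, 0.0, 0.0]
contact_force: [0.1, -0.5, -0.9]
gripper_width: 13.2
grasp_force: 59.9
clock: 30.45
position: [459.0, -330.8, 198.5]
ee_rot: [-0.104, 0.995, -0.0, 0.0]
contact_force: [0.3, 0.4, -2.0]
gripper_width: 13.4
grasp_force: 59.9
[ 459.1518601  -330.75601022  198.45982694] [-0.19658214  0.42729841 -3.05206443]
2780
((485.07684326171875, -325.2221374511719), (56.5783576965332, 72.04862976074219), 12.027228355407715)
[ 489.03344017 -330.35391483   58.55789387]
```

View pics/s12c.png

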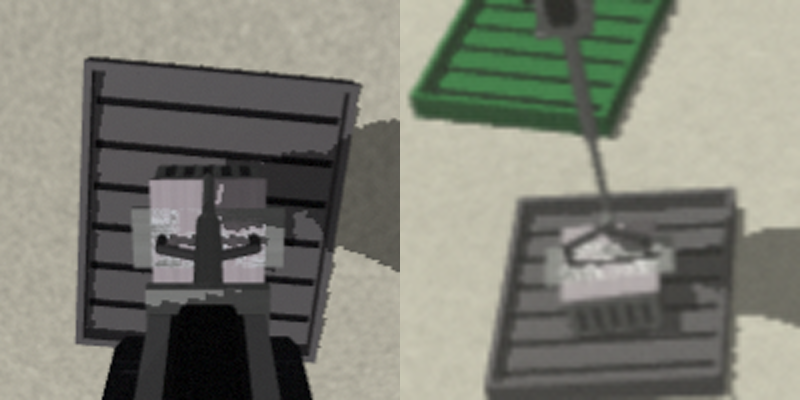

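```bash
python3 - <<'E'
from h import *
a=load('w12');X=plane(a,[[300,250],[349,250]],51);print(X,X.mean(0))
for tag in('w11','w12'):
    im=load(tag);P=cloud(im);z=P[...,2];m=(abs(P[...,0]-490)<50)&(abs(P[...,1]+324)<50)&(z>35)&(z<42)
    th=np.radians(12);L=np.stack([(P[m][:,0]-490)*np.cos(th)+(P[m][:,1]+324)*np.sin(th),-(P[m][:,0]-490)*np.sin(th)+(P[m][:,1]+324)*np.cos(th)],1)
    print(tag,m.sum(),np.percentile(L,[0.5,5,95,99.5],axis=0).round(1).tolist())
    b=(abs(P[...,0]-490)<50)&(abs(P[...,1]+324)<50)&(z>48)&(z<66)
    L=np.stack([(P[b][:,0]-490)*np.cos(th)+(P[b][:,1]+324)*np.sin(th),-(P[b][:,0]-490)*np.sin(th)+(P[b][:,1]+324)*np.cos(th),z[b]],1)
    k=abs(L[:,1])>8;print('bail',np.median(L[k],0),k.sum())
E
```

```text
[[ 491.79804646 -346.22815561   51.        ]
 [ 482.49004736 -302.4322891    51.        ]] [ 487.14404691 -324.33022235   51.        ]
w11 3309 [[-28.5, -35.7], [-26.4, -31.1], [25.3, 30.6], [29.2, 35.2]]
bail [-0.49112155 -8.33336018 56.8489023 ] 198
w12 2700 [[-28.7, -35.9], [-26.8, -32.1], [19.6, 31.5], [22.8, 35.4]]
bail [-0.76560761 -8.18944378 56.95175084] 208
```

```bash

python3 -m jog '[[[0,0,0.02],[0,0,0],1],[[0,0,0.05],[0,0,0],1],[[0,0,0.09],[0,0,0],1],[[0,0,0.14],[0,0,0],1],[[0,0,0.2],[0,0,0],1],[[0,0,0.28],[0,0,0],1],[[0,0,0.38],[0,0,0],1],[[0,0,0.5],[0,0,0],1],[[0,0,0.65],[0,0,0],1],[[0,0,0.8],[0,0,0],1],[[0,0,0.95],[0,0,0],1]]'
python3 -m jog '[[[-0.05,0.05,0.1],[0,0,-0.03],1],[[-0.1,0.2,0.2],[0,0,-0.06],1],[[-0.15,0.4,0.27],[0,0,-0.09],1],[[-0.2,0.7,0.27],[0,0,-0.11],1],[[-0.2,1,0.27],[0,0,-0.11],1]]' >/dev/null
python3 -m jog '[[[-0.05,0.35,0],[0,0,0],1],[[-0.1,0.7,0],[0,0,0],1],[[-0.1,1,0],[0,0,0],1]]' >/dev/null
python3 -m jog '[[[0,0.35,0],[0,0,0],1],[[0,0.7,0],[0,0,0],1],[[0,1,0],[0,0,0],1]]' >/dev/null
python3 -m jog '[[[0,0.35,0],[0,0,0],1],[[0,0.7,0],[0,0,0],1],[[0,1,0],[0,0,0],1]]' >/dev/null
python3 -m jog '[[[0,0.35,0],[0,0,0],1],[[0,0.7,0],[0,0,0],1],[[0,1,0],[0,0,0],1]]' >/dev/null
python3 -m jog '[[[0,0.35,0],[0,0,0],1],[[0,0.7,0],[0,0,0],1],[[0,1,0],[0,0,0],1],[[0,1,0],[0,0,0],1],[[0,1,0],[0,0,0],1]]'
python3 - <<'E'
from h import *
im=grab('top','t2');grab('scene','s13');P=cloud(im);z=P[...,2]
m=(abs(P[...,0]-490)<60)&(abs(P[...,1]+324)<55)&(z>30)&(z<45);print(m.sum(),cv2.minAreaRect(P[m][:,:2].astype(np.float32)),np.median(z[m]))
print(read_state()['position'])
E
```

```text
clock: 31.65
position: [459.1, -330.8, 295.1]
ee_rot: [-0.104, 0.995, -0.0, 0.0]
contact_force: [-0.2, -0.9, -1.1]
gripper_width: 13.5
grasp_force: 59.9
clock: 33.85
position: [428.9, 269.6, 320.8]
ee_rot: [0.01, 1.0, -0.0, -0.0]
contact_force: [0.0, -1.1, -1.7]
gripper_width: 13.1
grasp_force: 60.0
392 ((493.5272216796875, -322.3415832519531), (58.206993103027344, 74.16305541992188), 11.844852447509766) 38.43387336265448
[429.03393641 268.59165703 320.98007713]
```

```bash

python3 -m jog '[[[-0.03,0.3,0],[0,0,0],1],[[-0.07,0.6,0],[0,0,-0.001],1],[[-0.07,0.69,-0.3],[0,0,-0.001],1],[[-0.07,0.69,-0.6],[0,0,-0.001],1],[[-0.07,0.69,-0.85],[0,0,-0.001],1],[[-0.07,0.69,-1],[0,0,-0.001],1],[[-0.07,0.69,-1],[0,0,-0.001],1],[[-0.07,0.69,-1],[0,0,-0.001],1],[[-0.07,0.69,-1],[0,0,-0.001],1]]'
python3 - <<'E'
from h import *
a=grab('wrist','w14');s=read_state();p=s['position'];print(p,s['ee_rot'])
P=cloud(a);z=P[...,2];d=P-p
m=(abs(d[...,0])<12)&(abs(d[...,1])<12)&(z<195)&(z>120)
for lo,hi in((130,150),(150,170),(170,200)):
    k=m&(z>lo)&(z<hi); print(lo,k.sum(),np.median(d[k],0).round(1) if k.sum() else '', (d[k].min(0).round(1),d[k].max(0).round(1)) if k.sum() else '')
m=(z>186)&(z<196)&(P[...,0]>490)&(P[...,0]<555)&(abs(P[...,1]-338)<25)
y=P[m][:,1];print(np.histogram(y,bins=np.arange(313,364,2)))
E
```

```text
clock: 34.85
position: [422.9, 338.5, 222.2]
ee_rot: [0.012, 1.0, 0.001, 0.001]
contact_force: [-0.5, -0.2, -1.1]
gripper_width: 13.2
grasp_force: 59.9
[422.7456345  338.55879989 222.09641157] [1.18604169e-02 9.99928491e-01 1.17856844e-03 9.76822079e-04]
130 121 [ -2.6  -0.2 -81.8] (array([ -3.5,  -4.6, -92. ]), array([  1. ,   4.2, -72.3]))
150 154 [ -2.7  -0.3 -61.4] (array([ -3.7,  -4.9, -72.1]), array([  0.4,   3.8, -52.1]))
170 178 [ -2.8  -0.3 -42.3] (array([ -3.9,  -4.7, -52. ]), array([  0.8,   3.9, -32. ]))
(array([ 0,  0,  0,  0, 44, 92, 78, 84, 85, 62,  0,  0,  0,  0,  0,  0, 78,
       94, 99, 30,  0,  0,  0,  0,  0]), array([313, 315, 317, 319, 321, 323, 325, 327, 329, 331, 333, 335, 337,
       339, 341, 343, 345, 347, 349, 351, 353, 355, 357, 359, 361, 363]))
```

```bash

python3 -m jog '[[[0,-0.005,-0.02],[0,0,0],1],[[0,-0.005,-0.02],[0,0,0],1],[[0.1,-0.005,-0.02],[0,0,0],1],[[0.3,-0.005,-0.02],[0,0,0],1],[[0.5,-0.005,-0.02],[0,0,0],1],[[0.6,-0.005,-0.02],[0,0,0],1],[[0.65,-0.005,-0.02],[0,0,0],1],[[0.7,-0.005,-0.02],[0,0,0],1],[[0.7,-0.005,-0.02],[0,0,0],1]]'
python3 -m jog '[[[0.05,0,0],[0,0,0],1],[[0.1,0,0],[0,0,0],1],[[0.15,0,0],[0,0,0],1],[[0.2,0,0],[0,0,0],1],[[0.25,0,0],[0,0,0],1],[[0.28,0,0],[0,0,0],1],[[0.285,0,0],[0,0,0],1],[[0.285,0,0],[0,0,0],1],[[0.285,0,0],[0,0,0],1]]'
```

```text
clock: 35.8
position: [492.3, 337.7, 218.3]
ee_rot: [0.012, 1.0, -0.0, -0.0]
contact_force: [-0.6, 0.1, -0.7]
gripper_width: 13.3
grasp_force: 59.9
clock: 36.7
position: [520.4, 337.8, 218.4]
ee_rot: [0.012, 1.0, -0.0, -0.0]
contact_force: [-0.7, -0.5, -2.0]
gripper_width: 13.2
grasp_force: 59.9
```

```bash

python3 -m jog '[[[0.01,0,-0.04],[0,0,0],1],[[0.01,0,-0.08],[0,0,0],1],[[0.01,0,-0.12],[0,0,0],1],[[0.01,0,-0.15],[0,0,0],1],[[0.01,0,-0.17],[0,0,0],1],[[0.01,0,-0.175],[0,0,0],1],[[0.01,0,-0.175],[0,0,0],1],[[0.01,0,-0.175],[0,0,0],1]]'
python3 -m jog '[[[0,0,-0.003],[0,0,0],1],[[0,0,-0.006],[0,0,0],1],[[0,0,-0.009],[0,0,0],1],[[0,0,-0.012],[0,0,0],1],[[0,0,-0.012],[0,0,0],1],[[0,0,-0.012],[0,0,0],1]]'
```

```text
clock: 37.5
position: [521.7, 337.9, 201.1]
ee_rot: [0.012, 1.0, 0.0, 0.0]
contact_force: [-0.3, 0.2, -1.6]
gripper_width: 13.1
grasp_force: 59.9
clock: 38.1
position: [521.6, 337.8, 199.8]
ee_rot: [0.012, 1.0, 0.0, 0.0]
contact_force: [0.0, -0.0, -1.6]
gripper_width: 13.5
grasp_force: 60.2
```

```bash

python3 -m jog '[[[0,0,-0.003],[0,0,0],1],[[0,0,-0.005],[0,0,0],1],[[0,0,-0.005],[0,0,0],1],[[0,0,-0.005],[0,0,0],1]]'
python3 -m jog '[[[0,0,-0.003],[0,0,0],1],[[0,0,-0.005],[0,0,0],1],[[0,0,-0.005],[0,0,0],1],[[0,0,-0.005],[0,0,0],1]]'
```

```text
clock: 38.5
position: [521.6, 337.8, 199.7]
ee_rot: [0.012, 1.0, 0.0, 0.0]
contact_force: [-1.3, -0.4, 2.1]
gripper_width: 13.8
grasp_force: 60.5
clock: 38.9
position: [521.7, 337.8, 199.7]
ee_rot: [0.012, 1.0, 0.0, 0.0]
contact_force: [-2.9, -0.2, 4.1]
gripper_width: 13.0
grasp_force: 61.0
```

```bash

python3 -m jog '[[[0,0,0.005],[0,0,0],1],[[0,0,0.005],[0,0,0],0.5],[[0,0,0.005],[0,0,0],0],[[0,0,0.005],[0,0,0],-0.5],[[0,0,0.005],[0,0,0],-1],[[0,0,0.005],[0,0,0],-1],[[0,0,0.005],[0,0,0],-1],[[0,0,0.005],[0,0,0],-1],[[0,0,0.005],[0,0,0],-1],[[0,0,0.005],[0,0,0],-1]]'
python3 -m jog '[[[0,0,0.05],[0,0,0],-1],[[0,0,0.15],[0,0,0],-1],[[0,0,0.3],[0,0,0],-1],[[0,0,0.5],[0,0,0],-1],[[0,0,0.75],[0,0,0],-1],[[0,0,1],[0,0,0],-1],[[0,0,1],[0,0,0],-1]]'
python3 -m jog '[[[-0.1,0,0.3],[0,0,0],-1],[[-0.2,0,0.6],[0,0,0],-1],[[-0.4,0,0.8],[0,0,0],-1],[[-0.4,0,0.8],[0,0,0],-1],[[-0.4,0,0.8],[0,0,0],-1],[[-0.4,0,0.8],[0,0,0],-1],[[-0.4,0,0.8],[0,0,0],-1],[[-0.4,0,0.8],[0,0,0],-1]]'
python3 - <<'E'
from h import *
a=grab('wrist','w15');b=grab('scene','s15')
P=cloud(a);z=P[...,2]
m=(z>234)&(z<246)&(abs(P[...,0]-520)<40)&(abs(P[...,1]-338)<30)
print(m.sum(),cv2.minAreaRect(P[m][:,:2].astype(np.float32)),np.median(z[m]))
E
```

```text
clock: 39.9
position: [521.6, 337.8, 199.3]
ee_rot: [0.012, 1.0, 0.0, 0.0]
contact_force: [-1.4, 0.7, 0.6]
gripper_width: 85.0
grasp_force: 0.0
clock: 40.6
position: [523.3, 338.7, 304.9]
ee_rot: [0.011, 1.0, 0.003, 0.004]
contact_force: [-0.6, -0.6, 0.4]
gripper_width: 85.5
grasp_force: 0.0
clock: 41.4
position: [481.8, 337.6, 378.0]
ee_rot: [0.012, 1.0, -0.001, -0.001]
contact_force: [-0.6, 0.1, -0.4]
gripper_width: 85.5
grasp_force: 0.0
396 ((522.4462890625, 337.10614013671875), (12.717677116394043, 24.364917755126953), 88.76197052001953) 240.58722702630044
```

View pics/s15.png

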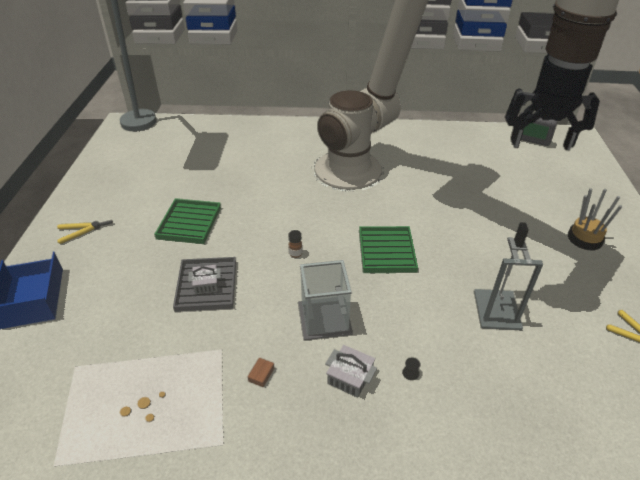

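The basket stands flat in the grey tray at (206,280). The tank is empty, the rod hangs in its fork at (520,235), and the bystanders have not moved.

```bash
python3 -c "
from bench import job_done; print(job_done())"
```

```text
the job is handed in; nothing more can be done
None
```

The basket stands flat in the grey drip tray, the rod hangs back in its fork, the other things on the bench were not touched, and the job was handed in at about 41 s.

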